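# Set the length stop on the gauge

## Robot

A 6-joint arm with a two-finger parallel gripper is mounted at the origin on a cart in front of the work surface, level with it; the furniture and walls round the work are solid. World frame = base frame: x ahead of the robot, y to its left, z up, the work surface at z = 0. Lengths are in mm, angles in rad, forces in N, time in s.
With the tool pointing down it reaches from about 350 to 875 mm from the base axis. Payload 4.2 kg.
Tool frame: the origin (TCP) lies at the very end of the fingers, on their centre line; the grasp point (between the pads) lies 19 mm behind it; z points along the fingers, y is the line along which they close (so a half turn about z gives the same grasp; the last joint's range is limited). The gripper opens to 85 mm and grips with 20 to 120 N. Pads are 22 mm wide; open, the fingers measure 114 mm over their backs; the gripper's body (76 mm by 85 mm) begins 54 mm behind the grasp point. The pads swing forward as they close: fully open they stand 13 mm farther back than shut.
Start: joints at [-0.967, 0.385, 0.008, 0, -1.194, -0.259], TCP at [211.27, -588.187, 206.812] pointing down, gripper open.
Joint ranges: [-3.14, 3.14], [-1.21, 2.06], [-1.07, 1.41], [-3.16, 2.05], [-2.99, -0.16], [-3.1, 3.1]. Speed limits (rad/s): [2.79, 2.79, 3.14, 3.14, 3.14, 3.14].

## Interface

Orientations are given as a unit quaternion [x, y, z, w].
In Python, from bench import arm, optics gives the robot as it stands. The module is installed in compiled form; this text tells all that it offers.
- The arm moves only by the tool step_arm, never from a script. Its argument "motion" is a list of rows, each an object with "dr": the turn, a rotation vector about the tool's x, y, z in units of 8 degrees (1.0 is 8 degrees), a list of three; "slide": the shift along the tool's x, y, z in mm, a list of three; "jaw": the finger opening in mm, from 0 to 85.4. A call has exactly 8 rows; each row is the pose to reach, as a shift and turn from the pose commanded when the call began, along the tool's axes at that moment; what a row does not reach only later rows make up. A row lasts 1/8 s, in which the tool goes at most 62.5 mm and 10.7 degrees, less where a joint would pass 70% of its speed; a pose out of reach is approached as far as the arm can. A call with a gripper value outside its range is refused whole. The fingers move at their own pace and stop on an object; the grip force is fixed at half the most. Time passes only in rows, so rows that repeat a pose let the fingers close, or fill a call up. It gives the time, the measured TCP pose, the force, the opening and the grip force at its end, in the units of the state.
- arm.read_state(): the state, without advancing time (a new reading comes with each control period).
- optics.get_image(name): name is "side" or "top"; returns the picture (480x640x3 uint8, blue, green, red); there is no depth.
- optics.camera_info(name): a dict with "camera_matrix" (3x3 intrinsics, pixels), "view" (4x4, takes a point from world to camera coordinates). Camera axes: x right, y up, looking along -z (the intrinsics and any distortion apply to the point x, -y, -z); pixel columns grow to the right and rows downward; lengths in mm; the calibration is good to about 2 mm. A picture is of the moment at which its call begins. camera_info takes no time and is no camera call.
- arm.job_done(): hands the job in; it is judged then, once.
The state is a dict: "clock": time; "joints": joint angles; "joint_vel": joint speeds; "joint_efforts": joint torques, N m; "position": TCP position; "ee_rot": TCP orientation; "contact_force": force on the tool from outside, world axes, zero at the start; "wrist_torque": the same for the moment, N m; "gripper_width": finger opening in mm; "grasp_force": force on a finger pad.
Only numpy, scipy, OpenCV 4.12 (cv2) and the standard library are available. Lean on these libraries where they do the work, as an engineer would, in place of code of your own. Each camera call takes 0.05 s, during which the arm holds its last target. There are 200 camera calls.

## Task

On the two-rod length gauge, slide the carriage with the upright flat fin along the rods until its pointer is in line with the thin ball-headed pin standing on the scale strip, then let go of it. The flat low marker is for another job, and the carriage with the round knob stays where it is.

Things in the scene. Friction and masses are not known exactly. Their poses are not given: they have to be found in the camera images.
- gauge: The length gauge, fixed: grey base 130 x 440 x 12 mm, two steel rods along y between end blocks (58 mm high), a scale strip on the robot's side. Origin: underneath the rods' centre line, midway along, on the worktop. Axes: y along the rods to the robot's left, x across them away from the robot, z up. Both carriages slide along y only. Two desk lamps hang over the space behind it.
- stop_grip (a point): Middle of the fin on the carriage to slide (black block 80 x 46 x 26 mm), 86 mm above the worktop. Fin: aluminium, upright, 40 mm across the rods, 14 mm thick along them, from 49 to 106 mm high. A steel pointer on the block's robot side is at the same y. Starts near the rods' left end, travels up to 220 mm to -y, friction about 2 N, stays where left. Axes as the gauge's.
- pin_marker: The mark to set to: steel pin 6 mm thick with a 14 mm ball head, 39 mm tall, fixed on the scale strip 72 mm to the robot's side of the rods' centre line. Origin: middle of its underside, 18 mm above the worktop; axes as the gauge's. The pointer is in line when fin and pin have the same place along the gauge's y. Not this one: a low flat marker, 18 x 26 x 10 mm, left or right of it on the strip.
- knob_top (a point): Top centre of the round knob (32 mm across, 76 mm above the worktop) on the other carriage, near the right end of the same rods. It slides too but is to be left alone; always more than 90 mm from the pin along the rods.

How it is judged (in metres and radians):
At the end, for the whole second after the job is handed in: The length stop's fin and pointer stand within 10 mm of the ball-headed pin, measured along the rods (y of stop_grip in the frame of pin_marker between -0.01 and 0.01 m); the robot touches nothing.
It fails at once if the carriage with the round knob is moved more than 10 mm (distance of knob_top from where it was at the start of the episode above 0.01 m).
It also fails if it takes over 32 s, if anything falls off the work surface, if the arm or the gripper's body presses on something with over 40 N, if the wrist force passes 120 N, or if a joint passes its speed limit or range.

## Working session

There is one attempt and no reset: what is moved stays moved. The work goes in short steps, Python scripts to look and compute and a tool call to move; the robot and the scene stay as the last step left them, time stands still between calls to the robot, and variables do not carry over. Pictures are saved under pics/ and viewed, at most 10 in all, crops included, and the job is handed in when it is done.

Besides the shell and the picture viewer there is one more tool, called by a JSON object that holds its "op" and its "data", one argument or row to a line. step_arm: Moves the arm, as the interface text tells. Its arguments: {"type":"object","properties":{"motion":{"type":"array","items":{"type":"object","properties":{"dr":{"type":"array","items":{"type":"number"}},"slide":{"type":"array","items":{"type":"number"}},"jaw":{"type":"number"}}}}},"required":["motion"]}

```bash
mkdir -p pics
python3 - <<'E'
from bench import arm, optics
import cv2
for n in ("side","top"):
    cv2.imwrite(f"pics/{n}0.png",optics.get_image(n)); i=optics.camera_info(n); print(n,{k:(v.tolist() if hasattr(v,'tolist') else v) for k,v in i.items()})
s=arm.read_state(); print(s["clock"],s["position"],s["ee_rot"],s["gripper_width"])
E
```

```text
side {'camera_matrix': [[486.98848498380465, 0.0, 318.83142108519496], [0.0, 486.98848498380465, 247.6199005057162], [0.0, 0.0, 1.0]], 'view': [[0.9986627528249242, 0.051048782808382515, 0.008168714337462335, -471.7122878723365], [-0.02998582958475396, 0.44325078072534857, 0.8958959735429571, -61.94874599737874], [0.04211360996469629, -0.8949428848592247, 0.4441887849727748, -869.1792582052686], [0.0, 0.0, 0.0, 1.0]]}
top {'camera_matrix': [[444.94972667394245, 0.0, 316.67177534554946], [0.0, 444.94972667394245, 232.71506764440758], [0.0, 0.0, 1.0]], 'view': [[-0.007415984625853011, -0.9995725495789772, 0.028279344055550215, 10.652680835473497], [0.9878978022327796, -0.002941980048074175, 0.15507829344250743, -478.69812899584605], [-0.15492880789469987, 0.029087160081035835, 0.9874973425800941, -871.6117424226453], [0.0, 0.0, 0.0, 1.0]]}
0.1 [ 211.05963904 -587.69185844  205.82778174] [-1.71461333e-01  9.85190359e-01  9.55236864e-04 -2.35369515e-04] 85.27771709288312
```

View pics/side0.png

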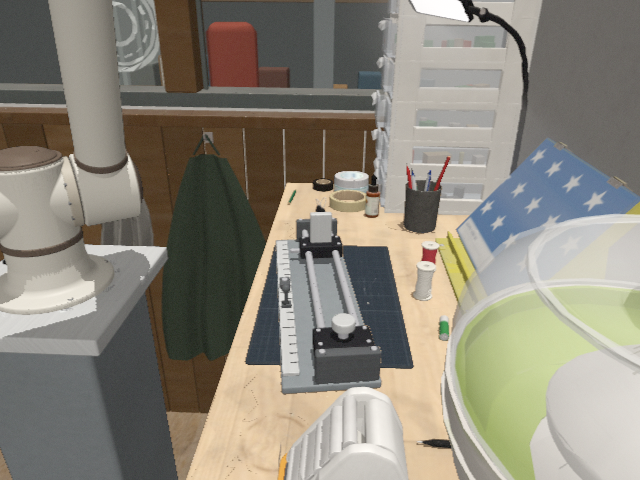

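View pics/top0.png

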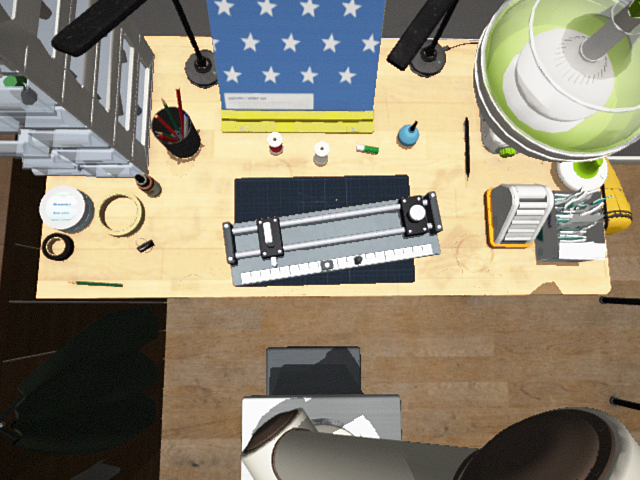

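The top view shows the fin carriage at about (267,233), the knob at (417,213), and two markers at (327,265) and (358,260). I'll crop in to tell the markers apart.

Run:
```python
import cv2, numpy as np
t=cv2.imread("pics/top0.png")[185:295,215:450]; s=cv2.imread("pics/side0.png")[195:395,260:390]
t=cv2.resize(t,None,fx=3.4,fy=3.4,interpolation=cv2.INTER_CUBIC)
s=cv2.resize(s,None,fx=3,fy=3,interpolation=cv2.INTER_CUBIC)
cv2.imwrite("pics/tc.png",t); cv2.imwrite("pics/sc.png",s)
```

```text
(no output)
```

View pics/tc.png

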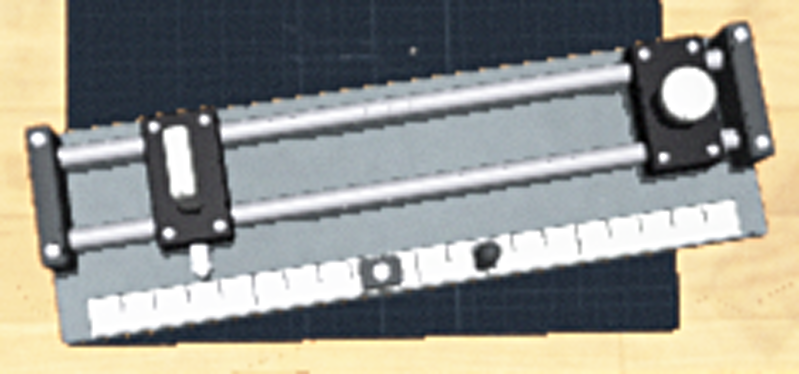

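View pics/sc.png

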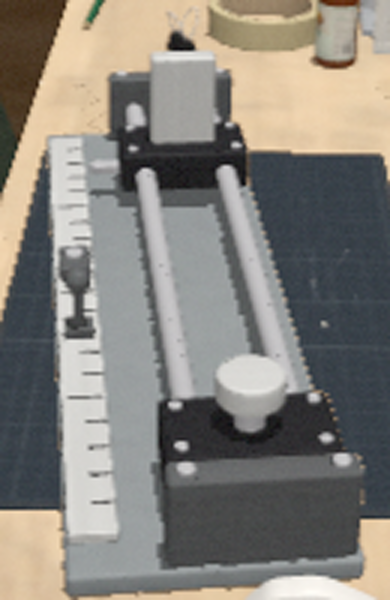

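```bash
cat > h.py <<'E'
import numpy as np, cv2
from bench import arm, optics
C={n:optics.camera_info(n) for n in("side","top")}
def proj(n,p):
    V=np.array(C[n]["view"]);K=np.array(C[n]["camera_matrix"])
    c=V[:3,:3]@p+V[:3,3]; q=K@[c[0],-c[1],-c[2]]; return q[:2]/q[2]
def back(n,uv,z):
    V=np.array(C[n]["view"]);K=np.array(C[n]["camera_matrix"])
    d=np.linalg.solve(K,[*uv,1])*[1,-1,-1]; d=V[:3,:3].T@d; o=-V[:3,:3].T@V[:3,3]
    return o+d*(z-o[2])/d[2]
E
python3 - <<'E'
from h import *
np.set_printoptions(precision=1,suppress=True)
T=lambda u,v:(215+(u-1.2)/3.4,185+(v-1.2)/3.4)
def sc(p): return (proj("side",p)-[260,195])*3+1
for nm,uv in(("L",(380,272)),("R",(487,256))):
    for z in (18,28,50,57):
        p=back("top",T(*uv),z); print(nm,z,p,"sidecrop",sc(p))
fin=back("top",T(177,160),106); knob=back("top",T(688,94),76); print("fin",fin,sc(fin),"knob",knob,sc(knob))
for a in [(36,132),(53,258),(740,32),(764,146)]: print("endblock",back("top",T(*a),58))
ptr=back("top",T(201,258),35);print("ptr tip",ptr)
E
```

```text
L 18 [415. -12.  18.] sidecrop [ 76.2 270.4]
L 28 [414.1 -11.5  28. ] sidecrop [ 74.4 254.7]
L 50 [412.3 -10.4  50. ] sidecrop [ 70.5 219.6]
L 57 [411.7 -10.   57. ] sidecrop [ 69.2 208.3]
R 18 [424.4 -77.4  18. ] sidecrop [ 80.  334.1]
R 28 [423.5 -76.2  28. ] sidecrop [ 78.  316.8]
R 50 [421.4 -73.5  50. ] sidecrop [ 73.7 278.2]
R 57 [420.7 -72.6  57. ] sidecrop [ 72.3 265.8]
fin [470.2 104.2 106. ] [184.   52.7] knob [ 513.  -189.9   76. ] [249.1 370.8]
endblock [494.6 190.7  58. ]
endblock [420.7 179.1  58. ]
endblock [ 554.5 -227.6   58. ]
endblock [ 485.2 -238.6   58. ]
ptr tip [422.4  95.3  35. ]
```

Projecting both candidates into the side view settles it. The right-hand marker, near (421,-74), is the ball-headed pin, and the left one is the flat marker. The fin is at about (470,104), so it needs to travel about 169 mm along (0.148,-0.989). I'll move towards the fin now.

{"op": "step_arm", "data": {
  "motion": [
    {"slide": [-36, 42, 0], "dr": [0, 0, 0.17], "jaw": 85},
    {"slide": [-72, 84, 0], "dr": [0, 0, 0.35], "jaw": 85},
    {"slide": [-108, 127, 0], "dr": [0, 0, 0.52], "jaw": 85},
    {"slide": [-144, 169, 0], "dr": [0, 0, 0.7], "jaw": 85},
    {"slide": [-180, 211, 0], "dr": [0, 0, 0.87], "jaw": 85},
    {"slide": [-216, 253, 0], "dr": [0, 0, 1.04], "jaw": 85},
    {"slide": [-252, 296, 0], "dr": [0, 0, 1.22], "jaw": 85},
    {"slide": [-286, 339, 0], "dr": [0, 0, 1.39], "jaw": 85}
  ]
}}

```text
clock: 1.1
position: [366.0, -170.7, 206.8]
ee_rot: [-0.075, 0.997, 0.0, 0.0]
contact_force: [1.5, -0.5, 0.1]
gripper_width: 84.9
grasp_force: 0.0
```

```bash
cat >> h.py <<'E'
from scipy.spatial.transform import Rotation as R
np.set_printoptions(precision=2,suppress=True)
def to(target,cmd=None):
    s=arm.read_state(); r=R.from_quat(s["ee_rot"]); M=r.as_matrix()
    print("t",s["clock"],"pos",s["position"],"yaw y",np.degrees(np.arctan2(M[1,1],M[0,1])),"tilt",M[:,2],"slide",M.T@(np.array(target)-s["position"]),"F",s["contact_force"],"w",s["gripper_width"],s["grasp_force"])
E
python3 -c "
from h import *
to([470.2,104.2,150])"
```

```text
t 1.1 pos [ 365.99 -170.71  206.76] yaw y 98.58736909731421 tilt [ 0.  0. -1.] slide [-144.08  256.26   56.8 ] F [ 1.49 -0.55  0.13] w 84.91353773596083 0.0
```

{"op": "step_arm", "data": {
  "motion": [
    {"slide": [-24, 43, 0], "dr": [0, 0, 0], "jaw": 85},
    {"slide": [-48, 85, 5], "dr": [0, 0, 0], "jaw": 85},
    {"slide": [-72, 128, 15], "dr": [0, 0, 0], "jaw": 85},
    {"slide": [-96, 171, 25], "dr": [0, 0, 0], "jaw": 85},
    {"slide": [-120, 214, 35], "dr": [0, 0, 0], "jaw": 85},
    {"slide": [-144, 256, 47], "dr": [0, 0, 0], "jaw": 85},
    {"slide": [-144, 256, 57], "dr": [0, 0, 0], "jaw": 85},
    {"slide": [-144, 256, 57], "dr": [0, 0, 0], "jaw": 85}
  ]
}}

```text
clock: 2.1
position: [468.6, 101.7, 148.6]
ee_rot: [-0.075, 0.997, -0.001, -0.002]
contact_force: [0.2, 0.2, 0.6]
gripper_width: 85.2
grasp_force: 0.0
```

```bash
python3 -c "
from h import *
to([470.2,104.2,67])
a=optics.get_image('side')[150:300,240:400];b=optics.get_image('top')[170:290,200:380]
a=cv2.resize(a,(480,450),interpolation=2);b=cv2.resize(b,(300*480//320*0+540*0+300,200));
cv2.imwrite('pics/a1.png',a)"
```

```text
t 2.1 pos [468.57 101.73 148.55] yaw y 98.64097068593391 tilt [-0. -0. -1.] slide [-2.26  2.28 81.54] F [0.19 0.25 0.64] w 85.16474189318353 0.0
```

View pics/a1.png

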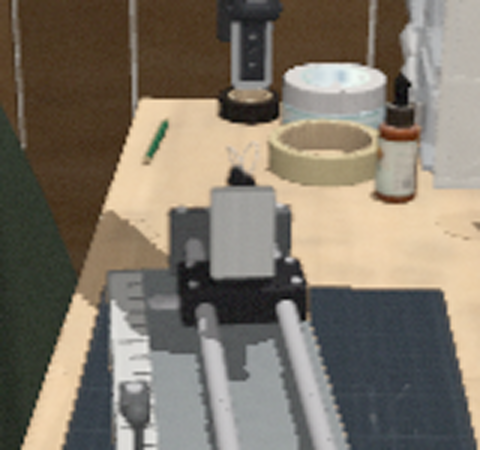

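The near finger at crop (252,85) lines up with the fin, whose top is at (242,190). I'll lower the gripper and grip.

{"op": "step_arm", "data": {
  "motion": [
    {"slide": [-2, 2, 20], "dr": [0, 0, 0], "jaw": 85},
    {"slide": [-2, 2, 45], "dr": [0, 0, 0], "jaw": 85},
    {"slide": [-2, 2, 65], "dr": [0, 0, 0], "jaw": 85},
    {"slide": [-2, 2, 80], "dr": [0, 0, 0], "jaw": 85},
    {"slide": [-2, 2, 81], "dr": [0, 0, 0], "jaw": 60},
    {"slide": [-2, 2, 81], "dr": [0, 0, 0], "jaw": 40},
    {"slide": [-2, 2, 81], "dr": [0, 0, 0], "jaw": 20},
    {"slide": [-2, 2, 81], "dr": [0, 0, 0], "jaw": 5}
  ]
}}

```text
clock: 3.2
position: [471.9, 104.6, 69.7]
ee_rot: [-0.075, 0.997, 0.0, 0.001]
contact_force: [-3.8, 0.3, 15.1]
gripper_width: 12.4
grasp_force: 54.8
```

{"op": "step_arm", "data": {
  "motion": [
    {"slide": [0, 0, 0], "jaw": 5, "dr": [0, 0, 0]},
    {"slide": [0, 0, 0], "jaw": 5, "dr": [0, 0, 0]},
    {"slide": [0, 0, 0], "jaw": 5, "dr": [0, 0, 0]},
    {"slide": [0, 0, 0], "jaw": 5, "dr": [0, 0, 0]},
    {"slide": [0, 0, 0], "jaw": 5, "dr": [0, 0, 0]},
    {"slide": [0, 0, 0], "jaw": 5, "dr": [0, 0, 0]},
    {"slide": [0, 0, 0], "jaw": 5, "dr": [0, 0, 0]},
    {"slide": [0, 0, 0], "jaw": 5, "dr": [0, 0, 0]}
  ]
}}

```text
clock: 4.2
position: [471.8, 104.6, 69.7]
ee_rot: [-0.075, 0.997, 0.0, 0.001]
contact_force: [0.0, -0.1, 5.8]
gripper_width: 12.3
grasp_force: 60.3
```

```bash
python3 -c "
from h import *
to([470,104,67])
cv2.imwrite('pics/a2.png',cv2.resize(optics.get_image('side')[150:350,240:400],None,fx=3,fy=3,interpolation=2))"
```

```text
t 4.2 pos [471.84 104.59  69.7 ] yaw y 98.65644723298513 tilt [ 0.  0. -1.] slide [ 1.91 -0.3   2.7 ] F [ 0.04 -0.1   5.79] w 12.306342321238594 60.34827947616577
```

View pics/a2.png

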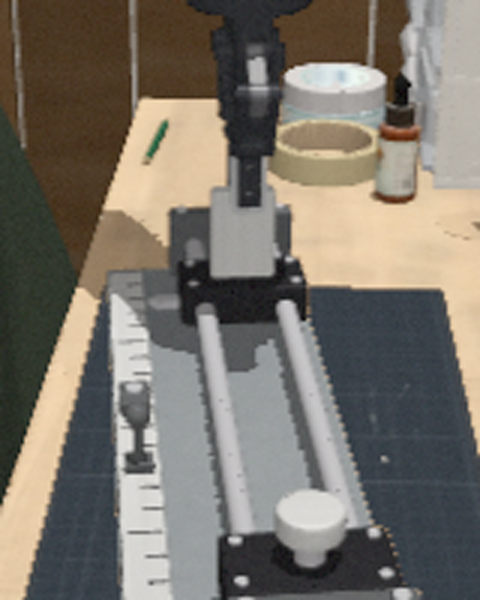

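The gripper holds at 60 N with 12.3 mm between the pads, and the pads are on the fin. I'll slide most of the way first, then check.

{"op": "step_arm", "data": {
  "motion": [
    {"slide": [0, -10, 0], "jaw": 5, "dr": [0, 0, 0]},
    {"slide": [0, -25, 0], "jaw": 5, "dr": [0, 0, 0]},
    {"slide": [0, -45, 0], "jaw": 5, "dr": [0, 0, 0]},
    {"slide": [0, -65, 0], "jaw": 5, "dr": [0, 0, 0]},
    {"slide": [0, -85, 0], "jaw": 5, "dr": [0, 0, 0]},
    {"slide": [0, -105, 0], "jaw": 5, "dr": [0, 0, 0]},
    {"slide": [0, -120, 0], "jaw": 5, "dr": [0, 0, 0]},
    {"slide": [0, -120, 0], "jaw": 5, "dr": [0, 0, 0]}
  ]
}}

```text
clock: 5.25
position: [489.9, -15.2, 69.7]
ee_rot: [-0.075, 0.997, -0.0, 0.0]
contact_force: [-1.0, -1.4, 4.2]
gripper_width: 12.4
grasp_force: 60.3
```

```bash
python3 -c "
from h import *
d=np.array([.148,-.989,0]); s=np.array([471.84,104.59,69.7])
to(s+169*d)
cv2.imwrite('pics/a3.png',cv2.resize(optics.get_image('side')[150:350,240:400],None,fx=3,fy=3,interpolation=2))"
```

```text
t 5.25 pos [489.86 -15.16  69.72] yaw y 98.59740844169326 tilt [ 0. -0. -1.] slide [  0.17 -47.91   0.06] F [-0.97 -1.4   4.23] w 12.4180768832712 60.337185859680176
```

View pics/a3.png

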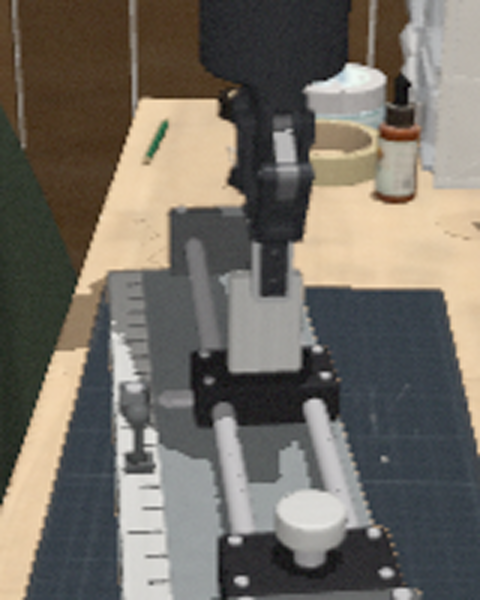

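The carriage follows: its pointer is now at crop (175,398), and the pin's base is at (138,462). About 48 mm remain. I'll finish the slide after a cross-check of the pin from the side view.

{"op": "step_arm", "data": {
  "motion": [
    {"slide": [0, -10, 0], "jaw": 5, "dr": [0, 0, 0]},
    {"slide": [0, -22, 0], "jaw": 5, "dr": [0, 0, 0]},
    {"slide": [0, -34, 0], "jaw": 5, "dr": [0, 0, 0]},
    {"slide": [0, -44, 0], "jaw": 5, "dr": [0, 0, 0]},
    {"slide": [0, -48, 0], "jaw": 5, "dr": [0, 0, 0]},
    {"slide": [0, -48, 0], "jaw": 5, "dr": [0, 0, 0]},
    {"slide": [0, -48, 0], "jaw": 5, "dr": [0, 0, 0]},
    {"slide": [0, -48, 0], "jaw": 5, "dr": [0, 0, 0]}
  ]
}}

```text
clock: 6.3
position: [496.9, -62.0, 69.7]
ee_rot: [-0.075, 0.997, -0.0, 0.0]
contact_force: [-1.4, -1.7, 5.7]
gripper_width: 12.5
grasp_force: 60.3
```

```bash
python3 -c "
from h import *
to([500,-62,70])
d=np.array([.148,-.989,0])
for uv,z in(((138,464),20),((134,393),50)):
    p=back('side',(240+(uv[0]-1)/3,150+(uv[1]-1)/3),z); print('pin',p,'s',p@d)
print('tcp s',arm.read_state()['position']@d)
cv2.imwrite('pics/a4.png',cv2.resize(optics.get_image('side')[200:350,260:400],None,fx=4,fy=4,interpolation=2))"
```

```text
t 6.3 pos [496.88 -62.03  69.71] yaw y 98.6546979840743 tilt [ 0. -0. -1.] slide [-3.09 -0.44 -0.29] F [-1.43 -1.68  5.69] w 12.514579863871447 60.327667593955994
pin [423.21 -75.6   20.  ] s 137.40708191847745
pin [419.15 -52.69  50.  ] s 114.14383002145301
tcp s 134.88399588259094
```

View pics/a4.png

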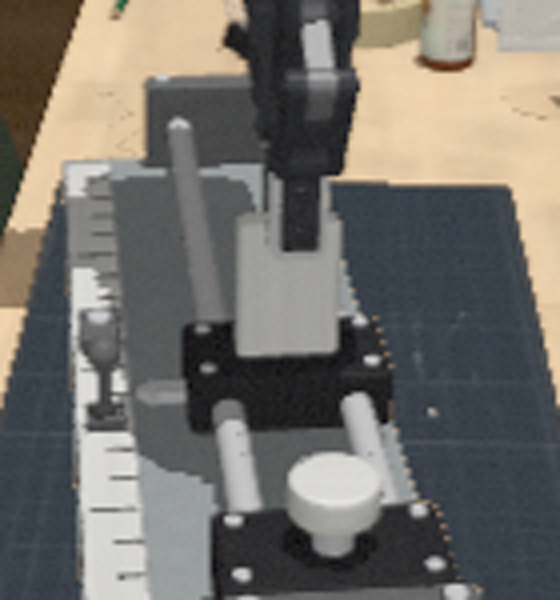

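The carriage is at s ≈ 135, and the pin comes out at 135–137 from the two cameras, well within 10 mm. The pointer at crop (162,391) is level with the pin. I'll release and rise.

{"op": "step_arm", "data": {
  "motion": [
    {"slide": [0, -1, 0], "jaw": 5, "dr": [0, 0, 0]},
    {"slide": [0, -1, 0], "jaw": 25, "dr": [0, 0, 0]},
    {"slide": [0, -1, 0], "jaw": 45, "dr": [0, 0, 0]},
    {"slide": [0, -1, 0], "jaw": 60, "dr": [0, 0, 0]},
    {"slide": [0, -1, 0], "jaw": 70, "dr": [0, 0, 0]},
    {"slide": [0, -1, 0], "jaw": 70, "dr": [0, 0, 0]},
    {"slide": [0, -1, -15], "jaw": 70, "dr": [0, 0, 0]},
    {"slide": [0, -1, -35], "jaw": 70, "dr": [0, 0, 0]}
  ]
}}

```text
clock: 7.35
position: [496.3, -62.6, 103.7]
ee_rot: [-0.075, 0.997, -0.0, -0.001]
contact_force: [0.4, -0.6, 0.5]
gripper_width: 70.4
grasp_force: 0.0
```

{"op": "step_arm", "data": {
  "motion": [
    {"slide": [0, 0, -20], "jaw": 70, "dr": [0, 0, 0]},
    {"slide": [20, 0, -45], "jaw": 70, "dr": [0, 0, 0]},
    {"slide": [50, 0, -70], "jaw": 70, "dr": [0, 0, 0]},
    {"slide": [80, 0, -80], "jaw": 70, "dr": [0, 0, 0]},
    {"slide": [110, 0, -80], "jaw": 70, "dr": [0, 0, 0]},
    {"slide": [120, 0, -80], "jaw": 70, "dr": [0, 0, 0]},
    {"slide": [120, 0, -80], "jaw": 70, "dr": [0, 0, 0]},
    {"slide": [120, 0, -80], "jaw": 70, "dr": [0, 0, 0]}
  ]
}}

```text
clock: 8.35
position: [379.2, -80.4, 183.8]
ee_rot: [-0.075, 0.997, -0.0, 0.0]
contact_force: [-0.5, -0.5, 0.2]
gripper_width: 69.8
grasp_force: 0.0
```

```bash
python3 -c "
from h import *
to([500,-62,70])
cv2.imwrite('pics/a5.png',cv2.resize(optics.get_image('side')[200:350,260:400],None,fx=4,fy=4,interpolation=2))"
```

```text
t 8.35 pos [379.21 -80.43 183.83] yaw y 98.64973289113932 tilt [ 0. -0. -1.] slide [-122.16    0.09  113.86] F [-0.48 -0.53  0.18] w 69.80024524450522 0.0
```

View pics/a5.png

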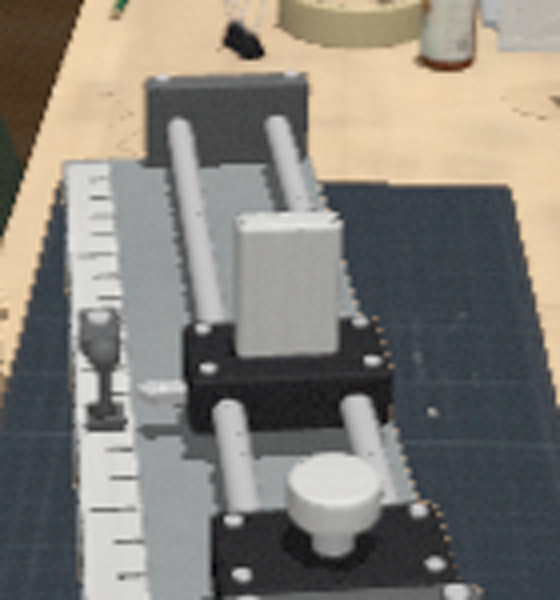

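The arm is clear, and the fin's top is at crop (289,219), pin ball at (103,345) and pin base at (105,413). I'll run one numeric check and hand in if the offset is within 6 mm.

```bash
python3 -c "
from h import *
d=np.array([.148,-.989,0])
f=lambda u,v,z: back('side',(260+(u-1.5)/4,200+(v-1.5)/4),z)@d
a,b,c=f(289,219,106),f(103,345,50),f(105,413,20); print(a,b,c)
if abs(a-(b+c)/2)<6: print(arm.job_done())"
```

```text
136.8035496269139 130.54679243067486 133.18280447027848
the job is handed in; nothing more can be done
None
```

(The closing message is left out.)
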